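# Slide the specimen carrier home on the loading rails and latch it

## Robot

A 6-joint arm with a two-finger parallel gripper is mounted at the origin on the work surface. World frame = base frame: x ahead of the robot, y to its left, z up, the work surface at z = 0. Lengths are in mm, angles in rad, forces in N, time in s.
With the tool pointing down it reaches from about 325 to 775 mm from the base axis. Payload 5.5 kg.
Tool frame: the origin (TCP) lies between the finger pads; the fingertips stand 14 mm ahead of it and the grasp point (between the pads) lies 5 mm behind it (bot.nose_length is the distance from the TCP to the fingertips, in mm); x points along the fingers, z is the direction in which the jaws open and shut, and the axes are right-handed (so a half turn about x gives the same grasp; the last joint's range is limited). The gripper opens to 88 mm and grips with 3 to 60 N. Pads are 20 mm wide; open, the fingers measure 115 mm over their backs; the gripper's body (75 mm by 178 mm) begins 61 mm behind the grasp point.
Start: joints at [1.292, 0.091, 1.231, -0, 1.82, -0.057], TCP at [131.995, 585.315, 236.631] pointing down, gripper open.
Joint ranges: [-2.87, 2.87], [-0.86, 2.18], [0.17, 2.46], [-1.51, 4.65], [0.06, 2.69], [-2.65, 2.65]. Speed limits (rad/s): [2.57, 2.57, 3.01, 3.14, 3.14, 3.14].

## Interface

Orientations are given as a 3x3 rotation matrix whose columns are the frame's x, y, z axes.
In Python, from workcell import bot gives the robot as it stands.
- The arm moves only by the shell command python3 -m inch 'ROWS'. ROWS is JSON, one flat list of numbers, 5 for each row, row after row: the closure, from 0 (fully open) to 1 (shut), then the shift along the tool's x, y, z scaled (see below), then the turn about the tool's x scaled (see below). A call has 1 to 12 rows; each row is the pose to reach, as a shift and turn from the pose commanded when the call began, along the tool's axes at that moment; what a row does not reach only later rows make up. The controller multiplies each number of a shift by 400 mm and each number of a turn by pi/2 rad. A row lasts 1/12 s, in which the tool goes at most 41.7 mm and 7.16 degrees, less where a joint would pass 70% of its speed; a pose out of reach is approached as far as the arm can. A call with a number of a shift or a turn outside -1 to 1 is refused whole. A call with a gripper value outside its range is refused whole. The fingers move at their own pace and stop on an object; the grip force is fixed at half the most. Time passes only in rows, so rows that repeat a pose let the fingers close. It gives the time, the measured TCP pose, the force and the opening at its end, in the units of the state.
- bot.observe(): the state, without advancing time (a new reading comes with each control period).
- bot.grab_frame(name): name is "side" or "top" or "wrist"; returns a dict with "image" (480x640x3 uint8, red, green, blue), "vertical_fov" (degrees; the focal length in pixels is half the picture's height over the tangent of half this angle, whatever the lens; pixels are square), "cx", "cy" (the principal point, pixels), "k1" (the pictures are not rectified: a ray, as slopes to the right and down, at radius r is drawn at 1 + k1 r^2 times it, then the intrinsics apply), "extrinsics" (4x4, takes a point from camera to world coordinates). Camera axes: x right, y up, looking along -z (the intrinsics and any distortion apply to the point x, -y, -z); pixel columns grow to the right and rows downward; lengths in mm; the calibration is good to about 2 mm. A picture is of the moment at which its call begins. There is no depth.
- bot.hand_in(): hands the job in, once; it reports no verdict.
The state is a dict: "t": time; "joint_positions": joint angles; "dq": joint speeds; "tau": joint torques, N m; "position": TCP position; "orientation": TCP orientation; "ft_force": force on the tool from outside, world axes, zero at the start; "moment": the same for the moment, N m; "gripper_width": finger opening in mm.
Only numpy, scipy, OpenCV 4.12 (cv2) and the standard library are available. Lean on these libraries where they do the work, as an engineer would, in place of code of your own. Each camera call takes 0.05 s, during which the arm holds its last target.

## Task

With a fingertip, push the aluminium specimen carrier board along its loading rails, towards the latch end, until you feel it drop into its locating notches and lie flat there. Then push the black latch bar round with a fingertip, all the way to its stop, so that it lies over the board. Nothing needs gripping: do not lift or tip the board, leave the things around the rails where they stand, and finish clear of everything.

Things in the scene. Friction and masses are not known exactly. Their poses are not given: they have to be found in the camera images.
- carrier: The carrier board: loose flat aluminium board, 120 mm long (y), 100 wide (x), 10 thick, two glass slides inlaid, 0.2 to 0.45 kg, on four feet 8 mm tall. Origin: mid-plan at the foot bottoms; plate 8 to 18 mm above it, rear edge at y = -60 mm, front at +60. Origin is 13 mm above the table on the rails, 6 mm once dropped in the notches (7 mm lower). Slides on about 2 to 5 N.
- push_edge (a point): Middle of the carrier board's rear (trailing) edge face, 13 mm above the foot bottoms; pushed here, squarely, the board slides towards the notches. Axes as the board's.
- rails: Loading rails, fixed; dark base plate 124 mm wide (x), 340 long (y -160 to +180), 6 thick. Steel rail strips along y, tops 13 mm above the table; white guide walls at the sides, 25 mm tall, 103 apart inside. Between the strips 48 mm are open down to the base plate: a fingertip can run there. Origin on the table at mid-width; z up. The board slides to +y; yaw varies.
- seat (a point): Where the carrier's origin lies when down in the notches: x = 0, y = 60 mm in the rails' frame, 6 mm above the table, axes as the rails'. The board starts 60 to 140 mm short of it. All four feet (12 mm long) fall together into notches 16 mm long, 7 mm deep, at this one place, with 2 mm play either way along y; the rails run on about 18 mm past the front edge there.
- latch_pivot (a point): Centre of the latch's upright pivot: x = 0, y = 152 mm in the rails' frame (32 mm beyond the seated board's front edge), 37 mm above the table, at the latch bar's mid-height; axes as the rails'. Hub 28 mm in diameter; nothing on the rails rises above 49 mm.
- latch_push (a point): Point of the black latch bar 60 mm from the pivot, mid-width and mid-height. The bar is 80 mm long from the pivot axis, 12 wide, 20 tall, from 27 to 47 mm above the table. Axes turn with the bar, which points along its own -x.
- latch (a joint): Turn of the latch bar, rad. At 0 it points along the rails' -x (towards the robot); grows counter-clockwise seen from above to its stop at 1.571, along the rails' -y, over the seated board's front part with 3 mm of air. Starts at 0 to 0.3. Stiff (about 1.2 N at latch_push), stays where left. A board not down in the notches stands 4 mm too high and blocks it.
- oil_bottle: Bystander, loose, not to be disturbed: amber glass bottle, black cap, 32 mm diameter, 70 mm tall. Origin at the middle of its underside.
- objective: Bystander, loose, not to be disturbed: steel microscope objective standing on its wide end, 34 mm diameter, 46 mm tall. Origin at the middle of its underside.
- beaker: Bystander, loose, not to be disturbed: small open glass beaker, 48 mm diameter, 60 mm tall. Origin at the middle of its underside.
- dish: Bystander, loose, not to be disturbed: closed clear plastic dish, 62 mm diameter, 15 mm tall. Origin at the middle of its underside.
- slide_box: Bystander, loose, not to be disturbed: closed grey and white plastic slide box, 85 x 75 x 33 mm. Origin at the middle of its underside.
- driver: Bystander, loose, not to be disturbed: screwdriver, 150 mm long, black handle, lying flat. Origin at the middle of its underside near mid-length.
There are look-alikes about, which are no part of the job. Of the things like the carrier, leave any that is turquoise; of the rest the larger one is meant.

How it is judged (in metres and radians):
On the way, in this order (a step that is already met when the one before it is completed fails the run):
1. the carrier board has dropped into the notches and lies flat, the latch still open (z of carrier in the frame of seat between -0.003 and 0.0025 m and horizontal distance between carrier and seat below 0.005 m and angle between the y axis of carrier and the y axis of rails, either way round below 0.06 rad and angle between carrier's own z axis and vertical below 0.03 rad and value of joint latch below 0.8 rad), for 0.2 s.
2. the latch bar is turned over the seated board to its stop (z of carrier in the frame of seat between -0.003 and 0.0025 m and horizontal distance between carrier and seat below 0.005 m and angle between the y axis of carrier and the y axis of rails, either way round below 0.06 rad and angle between carrier's own z axis and vertical below 0.03 rad and value of joint latch above 1.45 rad), for 0.2 s.
At the end, for the whole second after the job is handed in: The carrier board lies still and flat in the notches (within 2.5 mm of its seated height, 5 mm of the seat sideways or along the rails, 0.06 rad of the rails), the latch is at 1.45 rad or more, and the bystanders still stand upright (all of step 2 and linear speed of carrier below 0.02 m/s and angle between each of oil_bottle, objective, beaker, dish, slide_box's own z axis and vertical below 0.3 rad); the robot touches nothing.
It fails at once if the carrier board is lifted off the rails (more than 10 mm above them) or tipped more than 0.2 rad (height (world z) of carrier above 0.023 m or angle between carrier's own z axis and vertical above 0.2 rad).
It fails at once if a bystander is moved by more than 30 mm (distance of any of oil_bottle, objective, beaker, dish, slide_box, driver from where it was at the start of the episode above 0.03 m).
It also fails if it takes over 51 s, if anything falls off the work surface, if the arm or the gripper's body presses on something with over 40 N, if the wrist force passes 120 N, or if a joint passes its speed limit or range.

## Working session

There is one attempt and no reset: what is moved stays moved. The work goes in short steps, Python scripts to look and compute and a shell command to move; the robot and the scene stay as the last step left them, time stands still between calls to the robot, and variables do not carry over. Pictures are saved under pics/ and viewed, and the job is handed in when it is done.

```bash
mkdir -p pics; cat > h.py <<'E'
import numpy as np, cv2
from workcell import bot
def cam(f):
    h,w=f["image"].shape[:2]; fl=h/2/np.tan(np.radians(f["vertical_fov"])/2)
    return fl,f["cx"],f["cy"],f["k1"],np.array(f["extrinsics"])
def proj(f,P):
    fl,cx,cy,k1,T=cam(f); P=np.atleast_2d(P).astype(float)
    c=(P-T[:3,3])@T[:3,:3]; s=np.c_[c[:,0]/-c[:,2],c[:,1]/c[:,2]]
    r2=(s**2).sum(1,keepdims=True); s=s*(1+k1*r2); return s*fl+[cx,cy]
def unproj(f,uv,z):
    fl,cx,cy,k1,T=cam(f); uv=np.atleast_2d(uv).astype(float); d=(uv-[cx,cy])/fl; s=d.copy()
    for _ in range(30): s=d/(1+k1*(s**2).sum(1,keepdims=True))
    r=np.c_[s[:,0],-s[:,1],-np.ones(len(s))]@T[:3,:3].T
    return T[:3,3]+r*((z-T[2,3])/r[:,2])[:,None]
def save(f,name): cv2.imwrite("pics/"+name+".png",f["image"][...,::-1])
E
python3 - <<'E'
from h import *
import pickle
F={}
for n in("top","side","wrist"):
    f=bot.grab_frame(n); save(f,n+"0"); F[n]=f
    print(n,f["vertical_fov"],f["cx"],f["cy"],f["k1"]); print(np.round(f["extrinsics"],3))
pickle.dump(F,open("F0.pkl","wb"))
s=bot.observe(); print(s["t"],s["position"],np.round(s["orientation"],3),s["gripper_width"],s["ft_force"])
E
```

```text
top 50.35553366108281 321.10742256602595 239.2712471745103 -0.0162325293873747
[[ 1.200000e-02  9.920000e-01 -1.260000e-01  4.157990e+02]
 [-9.990000e-01  8.000000e-03 -3.200000e-02 -6.362500e+01]
 [-3.000000e-02  1.270000e-01  9.910000e-01  1.057988e+03]
 [ 0.000000e+00  0.000000e+00  0.000000e+00  1.000000e+00]]
side 48.341292519954706 305.12966338407506 236.78891091731032 -0.1600243645344017
[[ 9.66000e-01  1.36000e-01 -2.19000e-01  3.77961e+02]
 [-2.58000e-01  5.38000e-01 -8.03000e-01 -7.31550e+02]
 [ 9.00000e-03  8.32000e-01  5.55000e-01  5.55743e+02]
 [ 0.00000e+00  0.00000e+00  0.00000e+00  1.00000e+00]]
wrist 62.71689770372406 321.1740242136945 241.48437670264389 -0.06810574638092784
[[ 2.20000e-01 -9.41000e-01 -2.56000e-01  6.21380e+01]
 [ 9.76000e-01  2.11000e-01  6.00000e-02  6.02161e+02]
 [-2.00000e-03 -2.63000e-01  9.65000e-01  3.83482e+02]
 [ 0.00000e+00  0.00000e+00  0.00000e+00  1.00000e+00]]
0.15 [131.95337521 585.10866744 235.77972308] [[-0.    -0.975  0.22 ]
 [-0.001  0.22   0.975]
 [-1.     0.    -0.001]] 87.59985649708993 [-0.16041722  1.02324629  0.53406907]
```

View pics/top0.png

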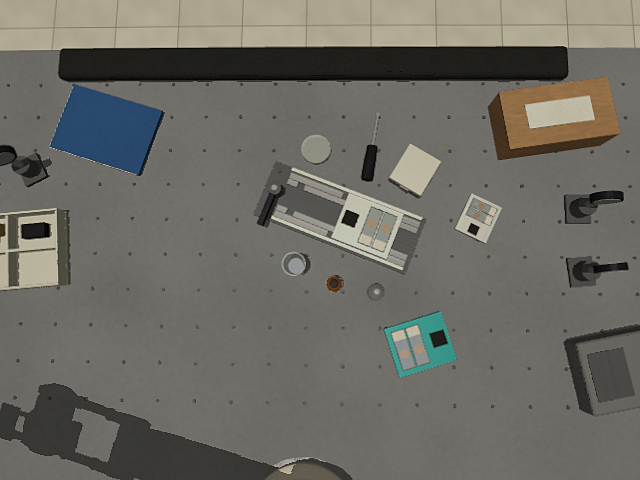

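View pics/side0.png

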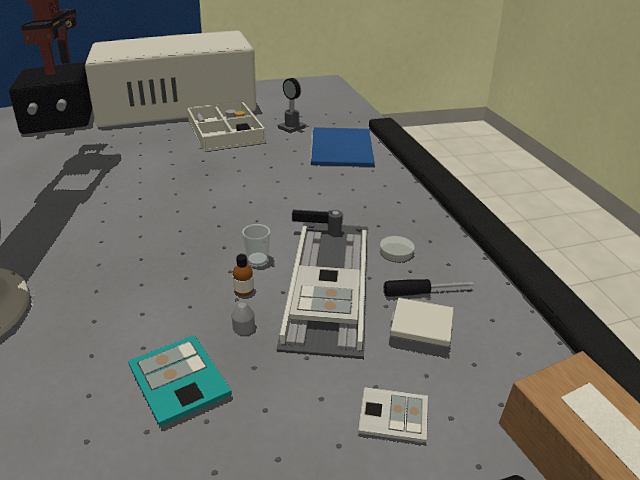

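The top view shows three boards: a turquoise one at (420,345), a small white one at (479,218), and a large silver one on the rails at (368,225). The large one on the rails is the carrier: it isn't turquoise, and it's the larger of the other two. The latch pivot is at about (277,188), with the bar pointing down to (264,222). I'll confirm with an enlarged crop.

```bash
python3 - <<'E'
import cv2
a=cv2.imread("pics/top0.png")
cv2.imwrite("pics/top0c.png",cv2.resize(a[150:300,245:445],None,fx=4,fy=4,interpolation=cv2.INTER_CUBIC))
a=cv2.imread("pics/side0.png")
cv2.imwrite("pics/side0c.png",cv2.resize(a[200:360,220:420],None,fx=3.7,fy=3.7,interpolation=cv2.INTER_CUBIC))
E
```

```text
(no output)
```

View pics/top0c.png

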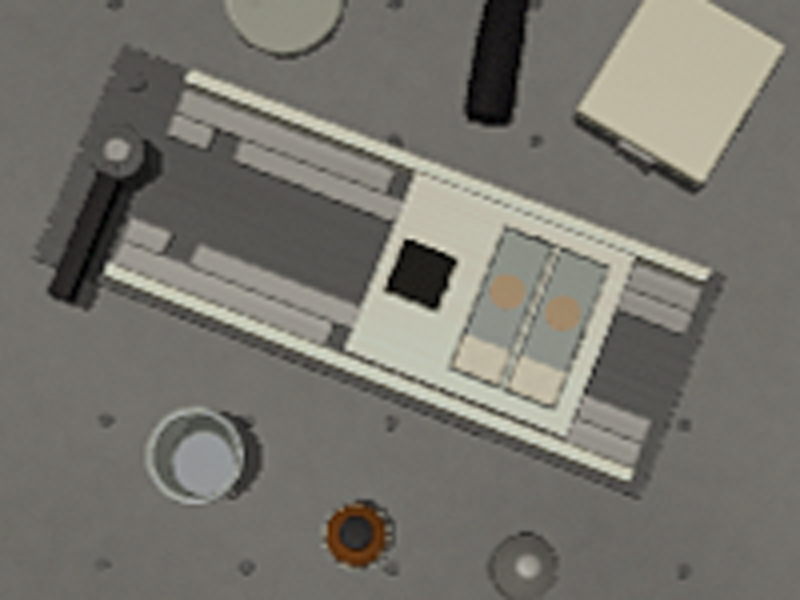

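View pics/side0c.png

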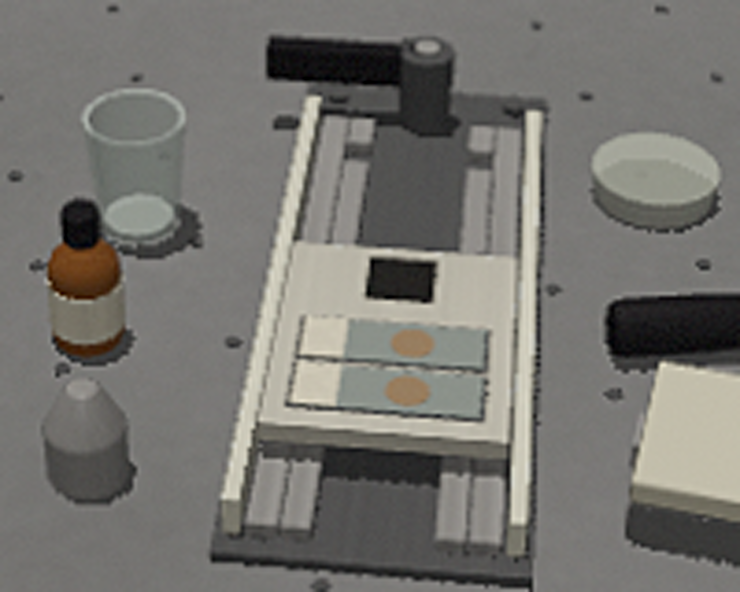

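```bash
python3 - <<'E'
from h import *
import pickle
from scipy.optimize import least_squares
F=pickle.load(open("F0.pkl","rb"))
t=lambda L:np.array(L)/4+[245,150]
s=lambda L:np.array(L)/3.7+[220,200]
bt=t([(122,45),(37,260),(640,495),(723,272)]); Pb=[(62,180,6),(-62,180,6),(-62,-160,6),(62,-160,6)]
bs=s([(547,100),(212,558),(530,585)]); Pbs=[(62,180,6),(-62,-160,6),(62,-160,6)]
def T(p,P):
    c,sn=np.cos(p[2]),np.sin(p[2]); P=np.array(P,float)
    return np.c_[p[0]+c*P[:,0]-sn*P[:,1],p[1]+sn*P[:,0]+c*P[:,1],P[:,2]]
def res(p,w): 
    r=[]
    if w!=1: r.append(proj(F["top"],T(p,Pb))-bt)
    if w!=0: r.append(proj(F["side"],T(p,Pbs))-bs)
    return np.concatenate(r).ravel()
for w in(0,1,2):
    q=least_squares(res,[480,-60,-.367],args=(w,)); print(w,np.round(q.x,3),np.round(q.fun,1))
p=q.x
ct=t([(412,172),(347,347),(570,435),(637,255)]);Pc=[(50,60,31),(-50,60,31),(-50,-60,31),(50,-60,31)]
cs=s([(290,243),(518,262),(510,447),(257,428)]);Pcs=[(-50,60,31),(50,60,31),(50,-60,31),(-50,-60,31)]
for w in (0,1,2):
  f=lambda x:np.concatenate(([(proj(F["top"],T(x,Pc))-ct)] if w!=1 else [])+([(proj(F["side"],T(x,Pcs))-cs)] if w else [])).ravel()
  q=least_squares(f,[480,-60,-.367]); print(w,np.round(q.x,3),np.round(q.fun,1))
  d=q.x[:2]-p[:2];c,sn=np.cos(p[2]),np.sin(p[2]);print("in rails",c*d[0]+sn*d[1],-sn*d[0]+c*d[1])
# latch tip
tip=unproj(F["top"],t([(65,298)]),47); piv=T(p,[(0,152,47)]); print("pivot",piv,"proj",proj(F["top"],piv),proj(F["side"],piv))
hub=unproj(F["top"],t([(117,149)]),49); print("hub meas",hub, unproj(F["side"],s([(427,46)]),49))
d=tip-piv; print("latch ang",np.arctan2(-d[0,1],-d[0,0])-p[2],np.linalg.norm(d))
for n,uv,sv,z in(("beaker",(195,455),(135,105),60),("bottle",(356,533),(80,205),70),("obj",(525,565),(83,387),46)):
  print(n,unproj(F["top"],t([uv]),z)[0],unproj(F["side"],s([sv]),z)[0])
for n,Pt in (("pushedge",(0,-60,26)),):pass
pickle.dump(p,open("p.pkl","wb"))
E
```

```text
0 [ 5.94605e+02 -7.67910e+01 -3.63000e-01] [-0.2 -0.1 -1.1 -0.3  0.6  0.1  0.7  0.2]
1 [ 5.96445e+02 -7.96650e+01 -3.71000e-01] [-0.   0.2 -1.  -0.2  1.  -0.1]
2 [ 5.9555e+02 -7.8039e+01 -3.6500e-01] [ 0.5 -0.6 -0.5 -0.8  1.1 -0.3  1.3 -0.1 -1.3 -0.3 -1.3 -0.7  0.7 -0.9]
0 [ 5.75812e+02 -1.25355e+02 -3.58000e-01] [ 0.9 -0.5 -0.4  1.  -0.4  0.1 -0.1 -0.6]
in rails -1.5443943758481176 -51.24411359397138
1 [ 5.77496e+02 -1.27899e+02 -3.66000e-01] [ 0.3  0.6 -0.1 -0.3  0.2 -0.1 -0.4 -0.2]
in rails 0.9368825231402198 -53.019339275714785
2 [ 5.77015e+02 -1.26590e+02 -3.62000e-01] [ 1.7 -1.1  0.2  0.2  0.  -0.4  0.6 -1.1 -0.4  0.2 -0.8 -0.8 -0.2 -0.7
 -0.7 -0.6]
in rails 0.02091060554796087 -51.968715440357855
pivot [[649.82027456  63.94218301  47.        ]] proj [[274.80922979 187.49569793]] [[334.21439835 213.95814075]]
hub meas [[649.86082817  64.83888103  49.        ]] [[652.50680759  65.43624731  49.        ]]
latch ang 0.04094846480632386 80.36986216761113
beaker [494.10404762  21.4155278   60.        ] [499.51505812  30.78378076  60.        ]
bottle [456.35412887 -57.95045439  70.        ] [460.27624201 -55.33378654  70.        ]
obj [ 442.49759232 -141.06347122   46.        ] [ 445.52612579 -142.98321562   46.        ]
```

```bash
cat > go.py <<'E'
import sys
from h import *
import pickle
p=pickle.load(open("p.pkl","rb"))
def R2W(x,y): c,s=np.cos(p[2]),np.sin(p[2]); return np.array([p[0]+c*x-s*y,p[1]+s*x+c*y])
def W2R(P): c,s=np.cos(p[2]),np.sin(p[2]); d=np.array(P[:2])-p[:2]; return np.array([c*d[0]+s*d[1],-s*d[0]+c*d[1]])
def st():
    s=bot.observe(); P=np.array(s["position"]);O=np.array(s["orientation"]); return s,P,O
def units(target,zang=None):
    s,P,O=st(); d=O.T@(np.array(target)-P)/400
    print("units xyz",np.round(d,4),"dist",np.linalg.norm(d)*400)
    if zang is not None:
        a=np.arctan2(O[1,2],O[0,2]); e=zang-a; e=(e+np.pi)%(2*np.pi)-np.pi
        print("turn about tool x units",-e/(np.pi/2),"rad",-e)
def stat():
    s,P,O=st(); print("t",round(s["t"],2),"P",np.round(P,1),"rails",np.round(W2R(P),1),"zang",round(np.arctan2(O[1,2],O[0,2]),4),"F",np.round(s["ft_force"],1),"w",round(s["gripper_width"],1),"q",np.round(s["joint_positions"],2))
E
python3 - <<'E'
from go import *
units((450,350,237),p[2]+np.pi/2); print(R2W(0,-155))
E
```

```text
units xyz [-0.0025 -0.9049 -0.3984] dist 395.5138810725711
turn about tool x units 0.09121123870574854 rad 0.1432742787214023
[ 540.20932509 -222.82329566]
```

```bash
python3 -m inch '[1,0,-0.45,-0.2,0.045, 1,0,-0.9,-0.4,0.09, 1,0,-0.9,-0.4,0.09, 1,0,-0.9,-0.4,0.09, 1,0,-0.9,-0.4,0.09, 1,0,-0.9,-0.4,0.09, 1,0,-0.9,-0.4,0.09, 1,0,-0.9,-0.4,0.09, 1,0,-0.9,-0.4,0.09, 1,0,-0.9,-0.4,0.09, 1,0,-0.9,-0.4,0.09, 1,0,-0.9,-0.4,0.09]'; python3 -c "
from go import *
stat(); units((495,60,237),p[2]+np.pi/2)"
```

```text
t: 1.15
position: [448.4, 349.3, 236.0]
orientation: [[-0.001, -0.934, 0.357], [-0.0, 0.357, 0.934], [-1.0, 0.001, -0.001]]
ft_force: [-0.4, 0.7, -0.3]
gripper_width: 11.5
t 1.15 P [448.4 349.3 236. ] rails [-290.   346.7] zang 1.2053 F [-0.4  0.7 -0.3] w 11.5 q [ 0.6   0.01  1.32  0.    1.82 -0.6 ]
units xyz [-0.0024 -0.3673 -0.6339] dist 293.0627527602847
turn about tool x units -0.0002824084502960268 rad -0.000443606156380838
```

```bash
python3 -m inch '[1,0,-0.37,-0.63,0, 1,0,-0.37,-0.63,0, 1,0,-0.37,-0.63,0, 1,0,-0.37,-0.63,0, 1,0,-0.37,-0.63,0, 1,0,-0.37,-0.63,0, 1,0,-0.37,-0.63,0, 1,0,-0.37,-0.63,0, 1,0,-0.37,-0.63,0]'; python3 -c "
from go import *
stat(); units((*R2W(0,-150),200),p[2]+np.pi/2)"
```

```text
t: 1.9
position: [496.6, 61.4, 236.7]
orientation: [[-0.0, -0.934, 0.357], [0.001, 0.357, 0.934], [-1.0, 0.0, 0.001]]
ft_force: [-0.1, 1.1, -0.3]
gripper_width: 0.4
t 1.9 P [496.6  61.4 236.7] rails [-142.3   94.9] zang 1.2053 F [-0.1  1.1 -0.3] w 0.4 q [ 0.05 -0.18  1.49  0.    1.83 -1.15]
units xyz [ 0.0913 -0.3559 -0.6123] dist 285.6229535038888
turn about tool x units -0.00023716271785620006 rad -0.0003725343260612135
```

```bash
python3 -m inch '[1,0,-0.356,-0.61,0, 1,0,-0.356,-0.61,0, 1,0,-0.356,-0.61,0, 1,0,-0.356,-0.61,0, 1,0,-0.356,-0.61,0, 1,0,-0.356,-0.61,0, 1,0,-0.356,-0.61,0, 1,0,-0.356,-0.61,0, 1,0.2,-0.356,-0.612,0, 1,0.35,-0.356,-0.612,0, 1,0.38,-0.356,-0.612,0, 1,0.38,-0.356,-0.612,0]'; python3 -c "
from go import *
stat(); units((*R2W(0,-150),28),p[2]+np.pi/2)
for n in ('side','wrist','top'):
  f=bot.grab_frame(n); save(f,n+'1')"
```

```text
t: 2.9
position: [542.3, -213.4, 80.0]
orientation: [[-0.004, -0.936, 0.352], [0.003, 0.352, 0.936], [-1.0, 0.005, 0.002]]
ft_force: [-0.4, 0.3, 0.5]
gripper_width: 0.6
t 2.9 P [ 542.3 -213.4   80. ] rails [  -1.4 -145.4] zang 1.2109 F [-0.4  0.3  0.5] w 0.6 q [-0.43  0.08  1.53  0.    1.55 -1.64]
units xyz [ 0.1299 -0.0041 -0.0116] dist 52.19986714491889
turn about tool x units 0.0033413574532640293 rad 0.0052485920140958875
```

View pics/side1.png

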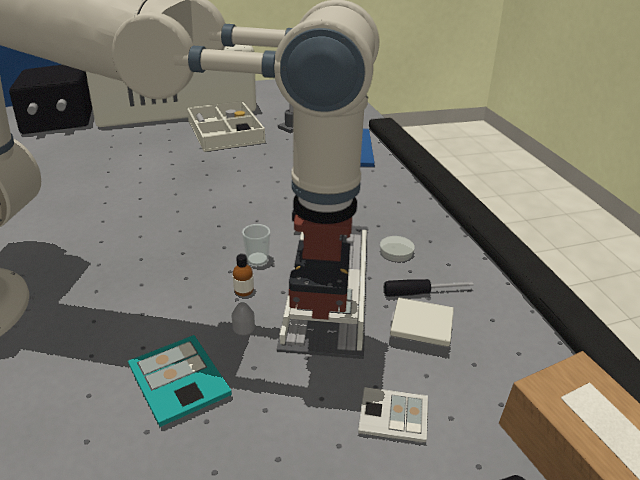

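View pics/wrist1.png

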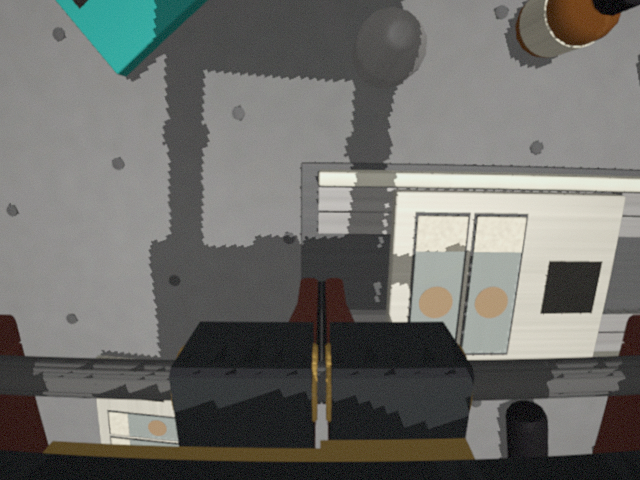

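The wrist view shows the fingertips at about (322,290), over the open channel behind the board. The board's rear edge is at column ~395. The side view shows nothing near the fingers. Next I'll go down into the channel.

```bash
python3 -c "
from go import *
stat(); units((*R2W(0,-148),28),p[2]+np.pi/2)"; python3 -m inch '[1,0.06,0,0,0, 1,0.1,0,0,0, 1,0.12,0,0,0, 1,0.12,0,0,0, 1,0.12,0,0,0]'; python3 -c "
from go import *
stat(); units((*R2W(0,-148),28),p[2]+np.pi/2)"
```

```text
t 3.05 P [ 542.3 -214.1   82.3] rails [  -1.2 -146.1] zang 1.2107 F [-0.8 -0.6  0.4] w 0.6 q [-0.43  0.08  1.52  0.    1.55 -1.65]
units xyz [ 0.1357 -0.0037 -0.0048] dist 54.34239838098922
turn about tool x units 0.0031641279108587713 rad 0.004970200499886168
t: 3.47
position: [544.2, -217.2, 38.9]
orientation: [[0.002, -0.935, 0.354], [-0.001, 0.354, 0.935], [-1.0, -0.003, -0.0]]
ft_force: [-0.2, 0.4, 0.4]
gripper_width: 0.3
t 3.47 P [ 544.2 -217.2   38.9] rails [   1.7 -148.3] zang 1.2085 F [-0.2  0.4  0.4] w 0.3 q [-0.44  0.1   1.57  0.    1.47 -1.65]
units xyz [0.0272 0.0042 0.0008] dist 11.009241406840054
turn about tool x units 0.0017985346284596923 rad 0.002825131587997909
```

```bash
python3 -m inch '[1,0.015,0.002,0,0, 1,0.027,0.002,0,0.002, 1,0.027,0.002,0.01,0.002, 1,0.027,0.002,0.02,0.002, 1,0.027,0.002,0.03,0.002, 1,0.027,0.002,0.04,0.002, 1,0.027,0.002,0.045,0.002, 1,0.027,0.002,0.05,0.002]'; python3 -c "
from go import *
stat(); units((*R2W(0,-120),28),p[2]+np.pi/2)"
```

```text
t: 4.13
position: [549.6, -198.1, 26.0]
orientation: [[0.0, -0.934, 0.358], [-0.0, 0.358, 0.934], [-1.0, -0.0, -0.0]]
ft_force: [0.1, -0.1, -0.6]
gripper_width: 0.7
t 4.13 P [ 549.6 -198.1   26. ] rails [-1.000e-01 -1.286e+02] zang 1.2049 F [ 0.1 -0.1 -0.6] w 0.7 q [-0.4   0.11  1.59 -0.    1.44 -1.61]
units xyz [-0.005  -0.0002  0.0215] dist 8.84334079360782
turn about tool x units -0.0005190341182258357 rad -0.0008152968863903709
```

```bash
python3 -m inch '[1,-0.003,0,0.006,0, 1,-0.003,0,0.012,0, 1,-0.003,0,0.018,0, 1,-0.003,0,0.024,0, 1,-0.003,0,0.03,0, 1,-0.003,0,0.036,0, 1,-0.003,0,0.042,0, 1,-0.003,0,0.048,0]'; python3 -c "
from go import *
stat()
f=bot.grab_frame('side'); save(f,'side2')
f=bot.grab_frame('wrist'); save(f,'wrist2')"
```

```text
t: 4.8
position: [556.2, -180.6, 27.0]
orientation: [[-0.0, -0.934, 0.358], [-0.0, 0.358, 0.934], [-1.0, 0.0, -0.0]]
ft_force: [-1.7, -1.3, 0.1]
gripper_width: 0.5
t 4.8 P [ 556.2 -180.6   27. ] rails [-1.000e-01 -1.099e+02] zang 1.2042 F [-1.7 -1.3  0.1] w 0.5 q [-0.37  0.11  1.58 -0.    1.45 -1.58]
```

View pics/wrist2.png

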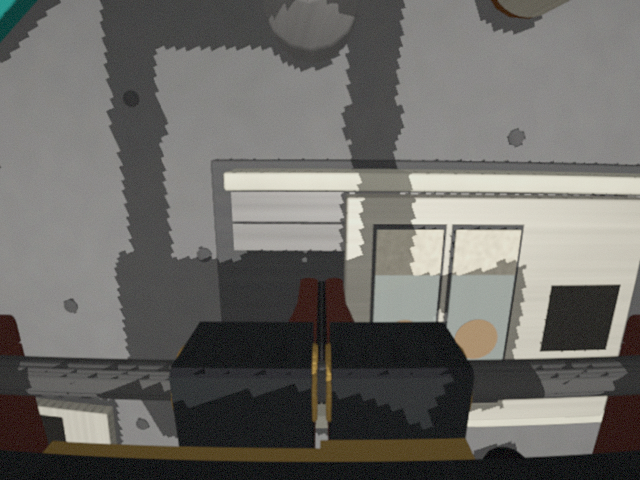

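```bash
cat > edge.py <<'E'
from go import *
def edge(f,uv): return [np.round(W2R(q),1).tolist() for q in unproj(f,uv,31)]
E
python3 -c "
from edge import *
f=bot.grab_frame('wrist'); print(edge(f,[(345,200),(345,260)]))
stat()"
```

```text
[[-48.7, -99.6], [-25.5, -99.2]]
t 4.95 P [ 556.3 -180.2   27. ] rails [  -0.2 -109.5] zang 1.2048 F [-0.4 -0.5  0.1] w 0.4 q [-0.37  0.11  1.58  0.    1.45 -1.58]
```

The wrist view shows the fingertip touching the board's rear edge at column ~345. That edge is now at rails y ≈ -99.5 mm, and it has to reach 0.

```bash
python3 -m inch '[1,0,0,0.01,0, 1,0,0,0.02,0, 1,0,0,0.03,0, 1,0,0,0.04,0, 1,0,0,0.05,0, 1,0,0,0.06,0, 1,0,0,0.07,0, 1,0,0,0.08,0, 1,0,0,0.09,0, 1,0,0,0.1,0, 1,0,0,0.11,0, 1,0,0,0.12,0]'; python3 -c "
from go import *
stat()"
python3 -m inch '[1,0,0,0.01,0, 1,0,0,0.02,0, 1,0,0,0.03,0, 1,0,0,0.036,0, 1,0,0,0.042,0, 1,0,0,0.048,0, 1,0,0,0.052,0,1,0,0,0.052,0]'; python3 -c "
from go import *
stat()
f=bot.grab_frame('wrist'); save(f,'wrist3')
f=bot.grab_frame('side'); save(f,'side3')"
```

```text
t: 5.95
position: [573.5, -135.4, 27.0]
orientation: [[-0.0, -0.934, 0.358], [0.0, 0.358, 0.934], [-1.0, 0.0, 0.0]]
ft_force: [-0.3, -0.6, -0.9]
gripper_width: 0.9
t 5.95 P [ 573.5 -135.4   27. ] rails [ -0.1 -61.4] zang 1.2045 F [-0.3 -0.6 -0.9] w 0.9 q [-0.29  0.12  1.57  0.    1.45 -1.49]
t: 6.62
position: [581.0, -116.0, 27.0]
orientation: [[0.0, -0.934, 0.358], [0.0, 0.358, 0.934], [-1.0, 0.0, 0.0]]
ft_force: [-0.0, -0.4, 0.5]
gripper_width: 0.5
t 6.62 P [ 581. -116.   27.] rails [ -0.1 -40.7] zang 1.2047 F [-0.  -0.4  0.5] w 0.5 q [-0.25  0.13  1.56  0.    1.45 -1.46]
```

View pics/wrist3.png

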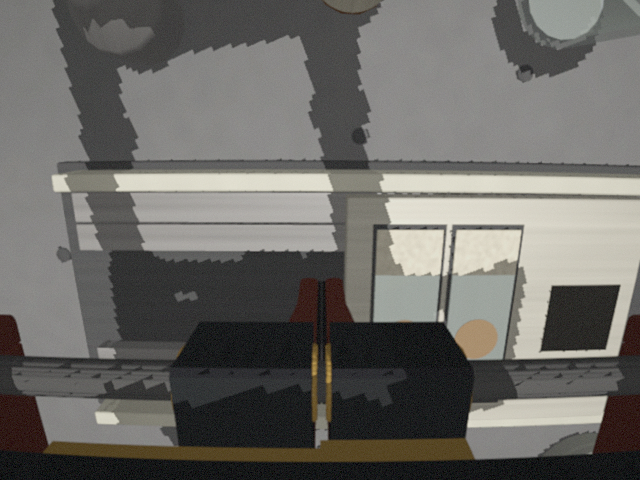

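View pics/side3.png

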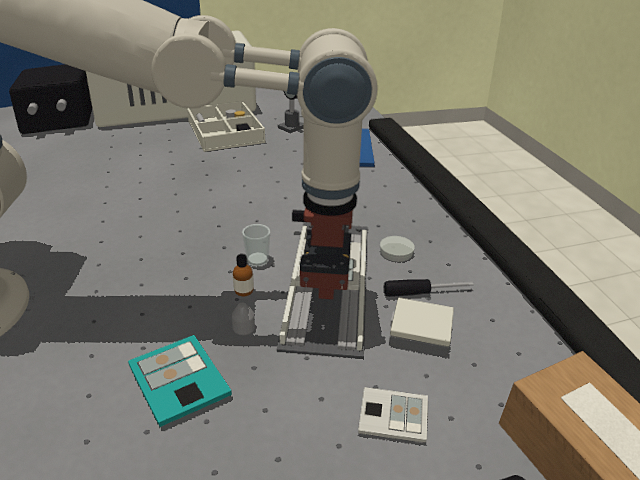

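The board is still square, with its rear edge at column ~345 and about 30 mm left to go. I'll slow down from here.

```bash
python3 -m inch '[1,0,0,0.005,0, 1,0,0,0.01,0, 1,0,0,0.015,0, 1,0,0,0.02,0, 1,0,0,0.025,0, 1,0,0,0.03,0, 1,0,0,0.035,0, 1,0,0,0.04,0, 1,0,0,0.045,0, 1,0,0,0.05,0]'; python3 -c "
from go import *
stat()"
python3 -m inch '[1,0,0,0.005,0, 1,0,0,0.01,0]'; python3 -c "
from go import *
stat()"
python3 -m inch '[1,0,0,0.004,0, 1,0,0,0.008,0]'; python3 -c "
from go import *
stat()"
```

```text
t: 7.55
position: [588.1, -97.5, 27.1]
orientation: [[0.0, -0.934, 0.358], [-0.0, 0.358, 0.934], [-1.0, -0.0, -0.0]]
ft_force: [-0.2, -2.1, -0.0]
gripper_width: 0.8
t 7.55 P [588.1 -97.5  27.1] rails [ -0.  -20.9] zang 1.2045 F [-0.2 -2.1 -0. ] w 0.8 q [-0.22  0.14  1.55 -0.    1.45 -1.43]
t: 7.72
position: [589.5, -93.8, 27.1]
orientation: [[0.0, -0.934, 0.358], [-0.0, 0.358, 0.934], [-1.0, -0.0, -0.0]]
ft_force: [-0.7, -2.1, 1.6]
gripper_width: 0.6
t 7.72 P [589.5 -93.8  27.1] rails [ -0.  -16.9] zang 1.2045 F [-0.7 -2.1  1.6] w 0.6 q [-0.21  0.14  1.55 -0.    1.45 -1.42]
t: 7.88
position: [590.7, -90.8, 27.1]
orientation: [[0.0, -0.934, 0.358], [-0.0, 0.358, 0.934], [-1.0, -0.0, -0.0]]
ft_force: [-1.1, -1.9, 1.4]
gripper_width: 0.4
t 7.88 P [590.7 -90.8  27.1] rails [ -0.  -13.7] zang 1.2045 F [-1.1 -1.9  1.4] w 0.4 q [-0.21  0.15  1.55 -0.    1.45 -1.41]
```

```bash
for i in 1 2 3; do python3 -m inch '[1,0,0,0.003,0, 1,0,0,0.006,0]' >/dev/null; python3 -c "
from go import *
stat()"; done
```

```text
t 8.05 P [591.5 -88.6  27.1] rails [  0.  -11.3] zang 1.2045 F [ 0.2 -2.1  0.7] w 0.6 q [-0.21  0.15  1.55 -0.    1.45 -1.41]
t 8.22 P [592.3 -86.4  27. ] rails [-0. -9.] zang 1.2045 F [ 0.3 -1.9  0. ] w 0.1 q [-0.2   0.15  1.54  0.    1.45 -1.41]
t 8.38 P [593.1 -84.1  27. ] rails [-0.1 -6.6] zang 1.2045 F [-1.4 -1.7 -0.7] w 0.1 q [-0.2   0.15  1.54 -0.    1.45 -1.4 ]
```

```bash
python3 -c "
from edge import *
f=bot.grab_frame('wrist'); save(f,'wrist4'); print(edge(f,[(345,210),(345,260)]))
stat()"
```

```text
[[-45.0, 3.4], [-25.5, 3.7]]
t 8.43 P [593.2 -83.9  26.9] rails [-0.1 -6.3] zang 1.2047 F [-0.9 -1.   0.5] w 0.6 q [-0.2   0.15  1.54  0.    1.45 -1.4 ]
```

View pics/wrist4.png

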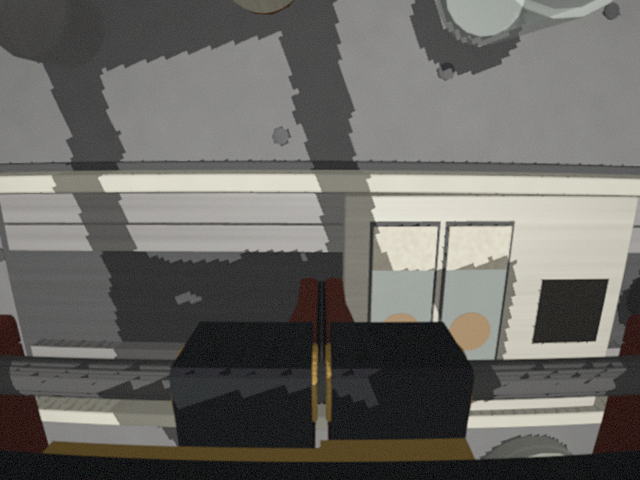

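The board's black square now spans columns 535-607, where before it spanned 543-619, so the board looks smaller, meaning lower: probably dropped. I'll nudge it slightly to feel whether the notches stop it.

```bash
for i in 1 2; do python3 -m inch '[1,0,0,0.0025,0, 1,0,0,0.0025,0]' >/dev/null; python3 -c "
from go import *
stat()"; done
```

```text
t 8.6 P [593.5 -83.1  26.9] rails [-0.1 -5.5] zang 1.2046 F [-0.7 -0.1  1.1] w 0.4 q [-0.2   0.15  1.54  0.    1.45 -1.4 ]
t 8.77 P [593.8 -82.3  27. ] rails [-0.1 -4.6] zang 1.2045 F [-1.2 -1.2  0. ] w 0.3 q [-0.19  0.15  1.54  0.    1.45 -1.4 ]
```

```bash
for i in 1 2; do python3 -m inch '[1,0,0,0.0025,0, 1,0,0,0.0025,0]' >/dev/null; python3 -c "
from go import *
stat()"; done;  python3 -c "
from edge import *
f=bot.grab_frame('wrist'); save(f,'wrist5')"
```

```text
t 8.93 P [593.9 -82.   27. ] rails [-0.2 -4.3] zang 1.2042 F [-3.8 -3.6  1. ] w 0.3 q [-0.19  0.15  1.54 -0.    1.45 -1.4 ]
t 9.1 P [593.9 -81.9  27. ] rails [-0.2 -4.2] zang 1.2038 F [-4.4 -7.   1.9] w 0.1 q [-0.19  0.15  1.54 -0.    1.45 -1.4 ]
```

View pics/wrist5.png

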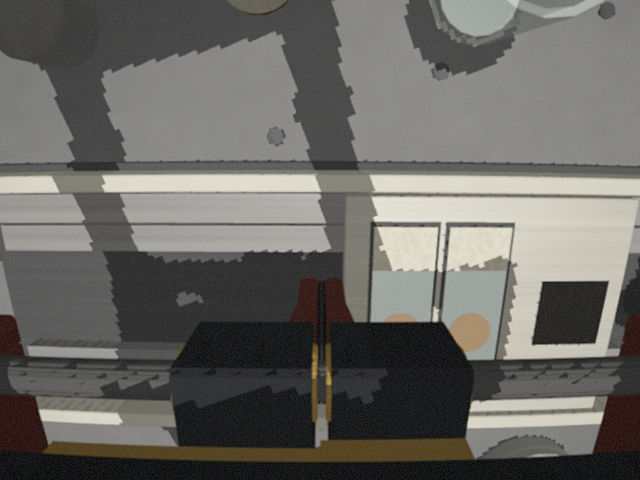

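The force climbs to about 8 N with no further movement, and the board looks lower than before, so it is down in its notches. I'll back off, rise and go to the latch.

```bash
python3 -m inch '[1,0,0,-0.02,0, 1,0,0,-0.05,0, 1,0,0,-0.05,0, 1,0,0,-0.05,0, 1,-0.08,0,-0.05,0, 1,-0.18,0,-0.05,0, 1,-0.26,0,-0.05,0, 1,-0.26,0,-0.05,0, 1,-0.26,0,-0.05,0, 1,-0.26,0,-0.05,0]'; python3 -c "
from go import *
stat(); units((*R2W(-58,185),130),p[2]+np.pi/2)"
```

```text
t: 9.98
position: [587.4, -98.9, 130.5]
orientation: [[-0.0, -0.934, 0.358], [0.0, 0.358, 0.934], [-1.0, 0.0, 0.0]]
ft_force: [-0.8, 0.1, 0.3]
gripper_width: 0.8
t 9.98 P [587.4 -98.9 130.5] rails [ -0.2 -22.4] zang 1.2047 F [-0.8  0.1  0.3] w 0.8 q [-0.22  0.08  1.43  0.    1.63 -1.43]
units xyz [0.0016 0.1451 0.5183] dist 215.28608203238747
turn about tool x units -0.0006294108751947555 rad -0.000988676290800683
```

```bash
python3 -m inch '[1,0,0.02,0.07,0, 1,0,0.05,0.17,0, 1,0,0.08,0.27,0, 1,0,0.11,0.37,0, 1,0,0.13,0.46,0, 1,0,0.145,0.518,0, 1,0,0.145,0.518,0, 1,0,0.145,0.518,0, 1,0,0.145,0.518,0]'; python3 -c "
from go import *
import pickle
stat(); units((*R2W(-58,185),44),p[2]+np.pi/2)
F={}
for n in ('side','top','wrist'):
  f=bot.grab_frame(n); save(f,n+'6'); F[n]=f
pickle.dump(F,open('F6.pkl','wb'))
a=F['side']['image'][200:360,220:420,::-1]; cv2.imwrite('pics/side6c.png',cv2.resize(a,None,fx=3.7,fy=3.7,interpolation=2))
"
```

```text
t: 10.73
position: [606.8, 114.4, 129.3]
orientation: [[-0.003, -0.934, 0.358], [-0.001, 0.358, 0.934], [-1.0, 0.002, -0.002]]
ft_force: [0.3, -0.1, -0.7]
gripper_width: 0.4
t 10.73 P [606.8 114.4 129.3] rails [-58.2 183.7] zang 1.2045 F [ 0.3 -0.1 -0.7] w 0.4 q [ 0.13  0.15  1.36 -0.    1.64 -1.07]
units xyz [ 0.2131 -0.0009  0.0036] dist 85.26467449428463
turn about tool x units -0.0007547334643177731 rad -0.0011855325534595451
```

View pics/side6c.png

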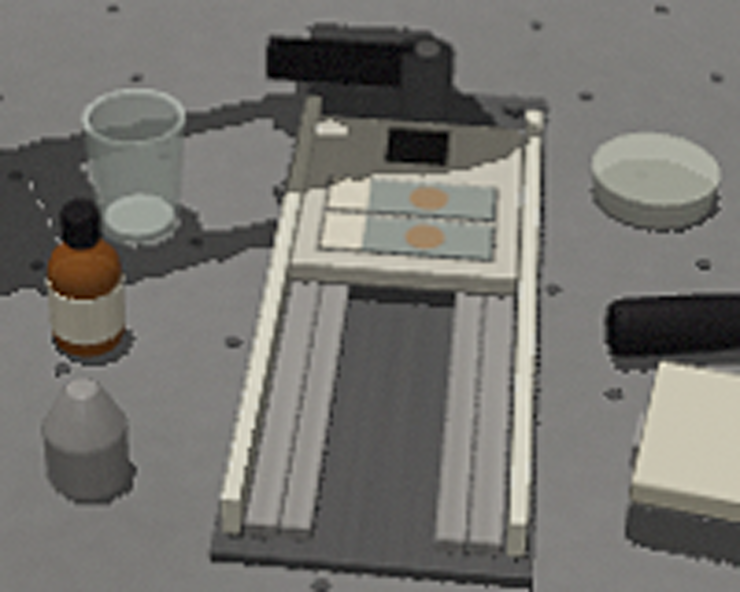

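View pics/wrist6.png

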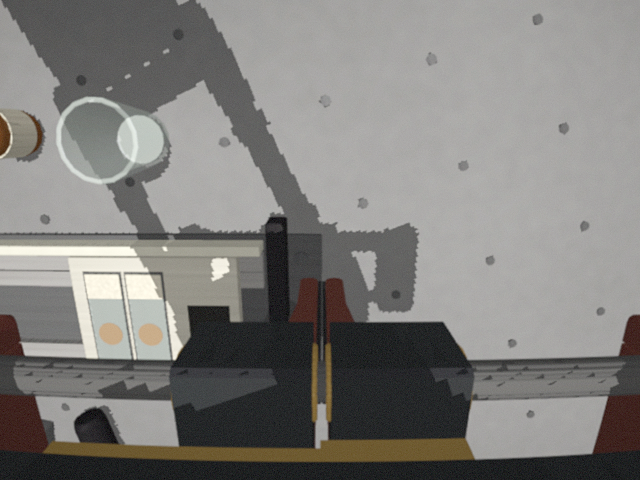

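The board's top is now level with the guide walls, and its rear corners are at about (295,265) and (517,280) in the crop, so it is seated. The bar is at columns 267-288 in the wrist picture, with the fingers to the +y side of it.

```bash
python3 -c "
from go import *
import pickle
F=pickle.load(open('F6.pkl','rb'))
for z in (24,31): print(z,[np.round(W2R(q),1) for q in unproj(F['side'],np.array([(293,266),(518,281)])/3.7+[220,200],z)])
tip=[W2R(q) for q in unproj(F['wrist'],[(277,218)],47)]; print('tip',tip)
for th in (.0,.04,.3,.6,.9,1.2,1.4,1.5,1.571):
  b=np.array([-np.cos(th),-np.sin(th)]);n=np.array([np.sin(th),-np.cos(th)])
  c=np.array([0,152])+58*b-n*(6+10*(abs(np.sin(th))+abs(np.cos(th)))); d=c-[-58,185]; print(th,np.round(c,1),'units y,z',np.round(-d[0]/400,3),np.round(d[1]/400,3))
"; python3 -m inch '[1,0.07,0,0,0, 1,0.15,0,0,0, 1,0.213,0,0,0, 1,0.213,0,0,0, 1,0.213,0,0,0, 1,0.213,0,0,0]';python3 -c "
from go import *
stat()
units((*R2W(-58,185),44),p[2]+np.pi/2)"
```

```text
24 [array([-47.4,   1.2]), array([51.7,  1.7])]
31 [array([-46.4,  -7.9]), array([51.4, -7.4])]
tip [array([-81.20039835, 157.69287426])]
0.0 [-58. 168.] units y,z -0.0 -0.042
0.04 [-58.6 166.1] units y,z 0.002 -0.047
0.3 [-60.9 152.5] units y,z 0.007 -0.081
0.6 [-59.1 135.7] units y,z 0.003 -0.123
0.9 [-51.8 119. ] units y,z -0.016 -0.165
1.2 [-38.7 104.8] units y,z -0.048 -0.2
1.4 [-27.2  97.8] units y,z -0.077 -0.218
1.5 [-20.7  95.3] units y,z -0.093 -0.224
1.571 [-16.  94.] units y,z -0.105 -0.228
t: 11.38
position: [608.3, 114.5, 47.8]
orientation: [[0.002, -0.933, 0.359], [0.0, 0.359, 0.933], [-1.0, -0.002, 0.001]]
ft_force: [-0.3, 0.1, 1.1]
gripper_width: 0.3
t 11.38 P [608.3 114.5  47.8] rails [-56.8 184.4] zang 1.2035 F [-0.3  0.1  1.1] w 0.3 q [ 0.13  0.18  1.47 -0.    1.49 -1.07]
units xyz [0.0094 0.0031 0.0015] dist 4.00417586057907
turn about tool x units -0.001391880011169918 rad -0.0021863600088849466
```

```bash
python3 -m inch '[1,0.008,0.002,-0.01,0, 1,0.008,0.003,-0.02,0, 1,0.008,0.005,-0.03,0, 1,0.008,0.005,-0.042,0, 1,0.008,0.006,-0.054,0, 1,0.008,0.009,-0.066,0, 1,0.008,0.011,-0.08,0, 1,0.008,0.01,-0.094,0, 1,0.008,0.009,-0.108,0, 1,0.008,0.007,-0.122,0]';python3 -c "
from go import *
stat()
f=bot.grab_frame('wrist'); save(f,'wrist7')
for th in (.6,.9,1.2,1.4,1.5,1.571,1.62):
  b=np.array([-np.cos(th),-np.sin(th)]);n=np.array([np.sin(th),-np.cos(th)])
  c=np.array([0,152])+58*b-n*(6+10*(abs(np.sin(th))+abs(np.cos(th)))); print(th); units((*R2W(*c),44))
"
```

```text
t: 12.22
position: [587.1, 70.0, 42.5]
orientation: [[-0.0, -0.934, 0.358], [0.0, 0.358, 0.934], [-1.0, 0.0, -0.0]]
ft_force: [1.4, 1.6, -0.2]
gripper_width: 0.3
t 12.22 P [587.1  70.   42.5] rails [-60.8 135.2] zang 1.2045 F [ 1.4  1.6 -0.2] w 0.3 q [ 0.06  0.12  1.55  0.    1.48 -1.14]
0.6
units xyz [-0.0039 -0.0036  0.0036] dist 2.565776140001425
0.9
units xyz [-0.0038 -0.0221 -0.0379] dist 17.622303400287652
1.2
units xyz [-0.0038 -0.0548 -0.0734] dist 36.69375148935246
1.4
units xyz [-0.0038 -0.0837 -0.0908] dist 49.41946442632243
1.5
units xyz [-0.0038 -0.0997 -0.0971] dist 55.67930776718748
1.571
units xyz [-0.0038 -0.1116 -0.1004] dist 60.05275720504154
1.62
units xyz [-0.0038 -0.1176 -0.1022] dist 62.32374021954746
```

View pics/wrist7.png

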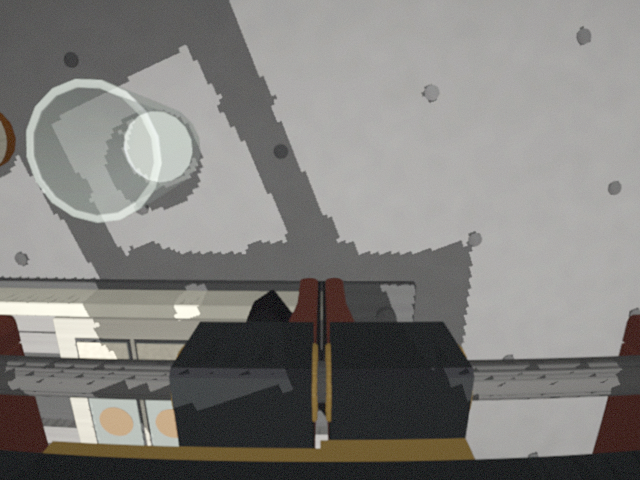

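The bar is turning: its tip is at (270,293), ahead of the fingers, and the force is about 2 N. I'll continue along the arc.

```bash
python3 -m inch '[1,-0.004,-0.005,-0.009,0, 1,-0.004,-0.01,-0.02,0, 1,-0.004,-0.016,-0.03,0, 1,-0.004,-0.023,-0.039,0, 1,-0.004,-0.032,-0.051,0, 1,-0.004,-0.042,-0.062,0, 1,-0.004,-0.054,-0.073,0, 1,-0.004,-0.065,-0.081,0, 1,-0.004,-0.076,-0.087,0, 1,-0.004,-0.086,-0.091,0, 1,-0.004,-0.092,-0.094,0,1,-0.004,-0.096,-0.096,0]';python3 -c "
from go import *
stat()"
```

```text
t: 13.27
position: [609.7, 20.5, 44.1]
orientation: [[-0.0, -0.934, 0.358], [-0.0, 0.358, 0.934], [-1.0, 0.0, -0.0]]
ft_force: [-0.2, 0.6, 0.3]
gripper_width: 0.4
t 13.27 P [609.7  20.5  44.1] rails [-21.9  97.1] zang 1.2042 F [-0.2  0.6  0.3] w 0.4 q [-0.02  0.17  1.49 -0.    1.48 -1.23]
```

Now I'll push towards rails +x (tool -y) until I feel the stop.

```bash
for i in 1; do python3 -m inch '[1,0,-0.004,-0.001,0, 1,0,-0.008,-0.002,0, 1,0,-0.011,-0.003,0]' >/dev/null; python3 -c "
from go import *
stat()"; done;  for i in 1 2 3; do python3 -m inch '[1,0,-0.002,0,0, 1,0,-0.003,0,0]' >/dev/null; python3 -c "
from go import *
stat()"; done
```

```text
t 13.52 P [613.2  18.2  44.1] rails [-17.9  96.2] zang 1.2046 F [ 0.1  1.1 -0.1] w 0.6 q [-0.03  0.17  1.48  0.    1.48 -1.23]
t 13.68 P [614.3  17.7  44.2] rails [-16.7  96.1] zang 1.2046 F [-2.   0.7  1.1] w 0.2 q [-0.03  0.18  1.48 -0.    1.49 -1.23]
t 13.85 P [615.   17.3  44.1] rails [-15.9  96. ] zang 1.2045 F [-4.4  0.9  1.2] w 0.1 q [-0.03  0.18  1.48 -0.    1.49 -1.23]
t 14.02 P [615.1  17.2  44.1] rails [-15.7  96. ] zang 1.2047 F [-8.1  1.7  3.8] w 0.6 q [-0.03  0.18  1.47  0.    1.49 -1.23]
```

It's at the stop: 8 N, not moving, with TCP x at -15.7 as expected. I'll retreat sideways, rise and look.

```bash
python3 -m inch '[1,0,-0.003,0,0, 1,0,-0.003,0,0, 1,0,0.02,0,0, 1,0,0.04,0,0, 1,0,0.05,0,0, 1,0,0.05,0,0, 1,-0.1,0.05,0,0, 1,-0.2,0.05,0,0, 1,-0.3,0.05,0,0, 1,-0.4,0.05,0,0, 1,-0.45,0.05,0,0, 1,-0.45,0.05,0,0]'; python3 -c "
from go import *
units((400,330,230))"
python3 -m inch '[1,0,0.4,0.5,0, 1,0,0.4,0.5,0, 1,0,0.4,0.5,0, 1,0,0.4,0.5,0, 1,0,0.4,0.5,0, 1,0,0.4,0.5,0, 1,0,0.4,0.5,0, 1,0,0.4,0.5,0, 1,0,0.4,0.5,0, 1,0,0.4,0.5,0]' ; python3 -c "
from go import *
stat()
f=bot.grab_frame('top'); save(f,'top8')
a=f['image'][150:300,245:445,::-1]; cv2.imwrite('pics/top8c.png',cv2.resize(a,None,fx=4,fy=4,interpolation=2))
f=bot.grab_frame('side'); save(f,'side8')
a=f['image'][200:360,220:420,::-1]; cv2.imwrite('pics/side8c.png',cv2.resize(a,None,fx=3.7,fy=3.7,interpolation=2))
"
```

```text
t: 15.02
position: [600.0, 23.9, 232.1]
orientation: [[0.012, -0.934, 0.358], [-0.0, 0.358, 0.934], [-1.0, -0.012, 0.004]]
ft_force: [0.5, 0.4, 0.6]
gripper_width: 0.5
units xyz [-0.0012  0.7409  0.5354] dist 365.64013474521437
t: 15.85
position: [520.7, 266.7, 223.6]
orientation: [[-0.0, -0.933, 0.36], [-0.001, 0.36, 0.933], [-1.0, -0.0, -0.001]]
ft_force: [-0.9, 0.4, 0.1]
gripper_width: 0.6
t 15.85 P [520.7 266.7 223.6] rails [-193.   295.2] zang 1.203 F [-0.9  0.4  0.1] w 0.6 q [ 0.42  0.05  1.3  -0.    1.8  -0.79]
```

View pics/top8c.png

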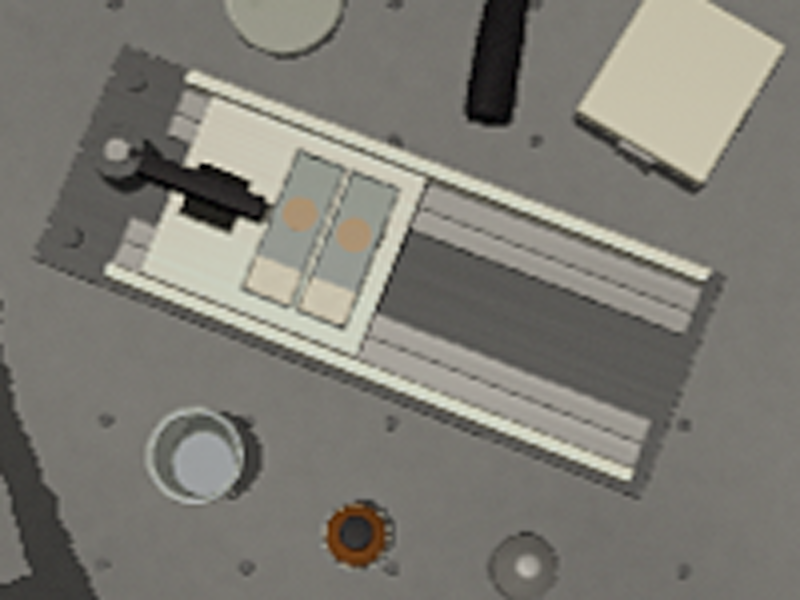

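View pics/side8c.png

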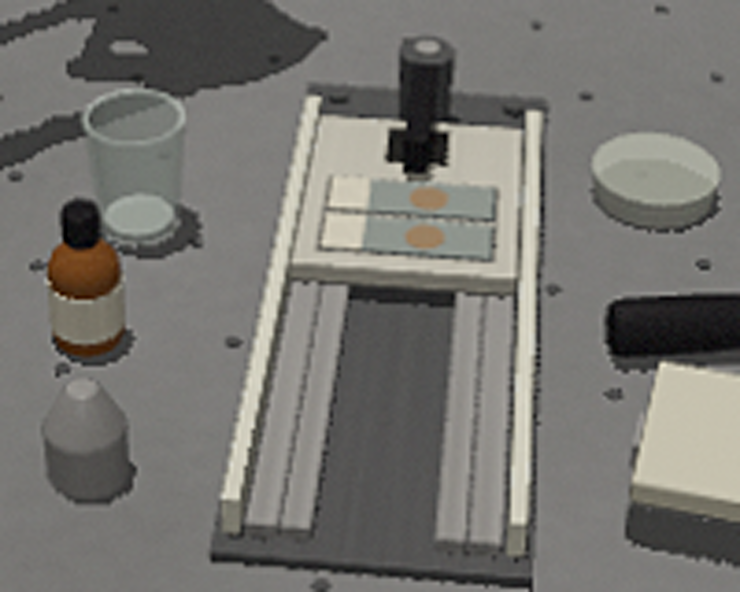

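The bar lies over the board, with its tip at about (262,208) in the top crop and the hub at (117,150). The board's top is level with the walls, and none of the bystanders have moved. I'll measure the bar's angle, then hand in.

```bash
python3 -c "
from go import *
f=bot.grab_frame('top')
a=unproj(f,np.array([(262,208),(117,150)])/4+[245,150],47); r=[W2R(q) for q in a]; d=r[0]-r[1]; print(r,np.arctan2(-d[1],-d[0]))
c=unproj(f,np.array([(210,97),(145,268),(358,352),(426,180)])/4+[245,150],24); print(W2R(c.mean(0)))
stat(); print(bot.hand_in())"
```

```text
[array([-1.56679991, 73.2907134 ]), array([ -0.41969772, 153.05897285])] 1.5564168840160153
[-1.08335737 62.28273392]
t 16.0 P [520.8 266.5 224.1] rails [-192.8  295.2] zang 1.2021 F [ 0.3 -0.5 -0.1] w 0.4 q [ 0.42  0.05  1.3  -0.    1.8  -0.79]
the job is handed in; nothing more can be done
None
```

I pushed the board along the rails with closed fingertips until it dropped into its notches, then swept the latch bar round to its stop and moved clear. I handed the job in at 16.0 s of robot time; no verdict was reported.

- **Board:** it stopped against the notches with about 8 N on the fingertip. The pictures show it lying flat, its top level with the guide walls. From the top view its centre measures (-1.1, 62.3) mm in the rails' frame, against a seat at (0, 60). That is within the 2 mm notch play and the roughly 2 mm camera error.
- **Latch:** it also stopped firmly at about 8 N, and the top view gives an angle of about 1.556 rad, against the stop at 1.571.
- **Surroundings:** by eye, the bystanders are where they stood at the start, and the gripper finished clear of everything with near-zero force.

No check failed. The only disagreement was a few millimetres between the top and side cameras (up to about 9 mm on the beaker's rim), which did not affect the moves.

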